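# Zero a field probe with a stylus, then draw it from its chamber and hold it level

## Robot

A 6-joint arm with a two-finger parallel gripper is mounted at the origin on a cart in front of the work surface, level with it; the furniture and walls round the work are solid. World frame = base frame: x ahead of the robot, y to its left, z up, the work surface at z = 0. Lengths are in mm, angles in rad, forces in N, time in s.
With the tool pointing down it reaches from about 275 to 1000 mm from the base axis. Payload 8.4 kg.
Tool frame: the origin (TCP) lies on the centre line of the jaws, within the pads' length; the fingertips stand 17 mm ahead of it and the grasp point (between the pads) lies 2 mm behind it; z points along the fingers, y is the line along which they close (so a half turn about z gives the same grasp; the last joint's range is limited). The gripper opens to 85 mm and grips with 20 to 120 N. Pads are 22 mm wide; open, the fingers measure 114 mm over their backs; the gripper's body (76 mm by 85 mm) begins 54 mm behind the grasp point. The pads swing forward as they close: fully open they stand 13 mm farther back than shut.
Start: joints at [1.342, 0.353, 1.633, -0, 1.155, -0.002], TCP at [140.536, 608.997, 248.281] pointing down, gripper open.
Joint ranges: [-2.63, 2.63], [-0.92, 2.1], [0.06, 2.66], [-1.3, 4.44], [0, 2.69], [-3.02, 3.02]. Speed limits (rad/s): [2.22, 2.22, 2.79, 3.14, 3.14, 3.14].

## Interface

Orientations are given as [roll, pitch, yaw] about the fixed x, y, z axes, in that order (R = Rz(yaw) Ry(pitch) Rx(roll)).
In Python, from rig import r, eyes gives the robot as it stands. The module is installed in compiled form; this text tells all that it offers.
- The arm moves only by the shell command python3 -m inch 'ROWS' [FORCE]. ROWS is JSON, a list of rows, each a list of 7 numbers: the shift along the tool's x, y, z in m, then the turn, a rotation vector about the tool's x, y, z in degrees, then the closure, from -1 (fully open) to 1 (shut). In form: [[x, y, z, rx, ry, rz, gripper], ...]. A call has 1 to 8 rows; each row shifts and turns the commanded pose from where the row before left it, along the tool's axes as they then stand; what a row does not reach is not made up. A row lasts 1/10 s, in which the tool goes at most 50 mm and 8.59 degrees, less where a joint would pass 70% of its speed; a pose out of reach is approached as far as the arm can. A call with a gripper value outside its range is refused whole. The fingers move at their own pace and stop on an object; FORCE is the grip in N (left out, the last holds). Time passes only in rows, so rows that do not move let the fingers close. It gives the time, the measured TCP pose, the force, the opening and the grip force at its end, in the units of the state.
- r.sense(): the state, without advancing time (a new reading comes with each control period).
- eyes.grab_frame(name): name is "scene" or "top" or "wrist"; returns a dict with "img" (384x512x3 uint8, blue, green, red), "fx", "fy", "cx", "cy" (pixels), "R" (3x3) and "t" (3): a world point X has camera coordinates R X + t; the wrist camera has in their place "hand_eye" (4x4, takes a point from camera to tool coordinates, whose origin is the TCP and whose axes are the flange's). Camera axes: x right, y down, z forward; pixel columns grow to the right and rows downward; lengths in mm; the calibration is good to about 2 mm. A picture is of the moment at which its call begins: read the wrist's pose just before it. There is no depth.
- r.sign_off(): hands the job in; it is judged then, once.
The state is a dict: "clock": time; "qpos": joint angles; "qvel": joint speeds; "joint_efforts": joint torques, N m; "eef_pos": TCP position; "tcp_rot": TCP orientation; "contact_force": force on the tool from outside, world axes, zero at the start; "wrist_torque": the same for the moment, N m; "opening": opening from 0.0 (shut) to 1.0 (fully open); "grasp_force": force on a finger pad.
Only numpy, scipy, OpenCV 4.12 (cv2) and the standard library are available. Lean on these libraries where they do the work, as an engineer would, in place of code of your own. Each camera call takes 0.05 s, during which the arm holds its last target. There are 200 camera calls.

## Task

Zero the field meter: while the blue probe still stands in its leaning zero chamber, take the orange stylus, push the small red recessed button of the yellow meter all the way down with the stylus tip, then set the stylus back home upright in its white stand and let go of it. Then draw the blue probe out of the chamber, turn it to about level (within 20 degrees or so) and keep it held still in the gripper, all of it at least 20 cm above the table top; the program finishes while holding it there. Do not touch the meter with the fingers and leave the other things on the table where they are.

Things in the scene. Friction and masses are not known exactly. Their poses are not given: they have to be found in the camera images.
- probe: Loose blue probe, about 90 g. Origin at its shoulder. Own +z runs up the handle: 24 (x) x 22 (y) mm, z 0 to 110 mm; metal nose 14 x 14 mm, z 0 to -50. Starts with the nose in the socket, shoulder on its mouth, handle leaning 30 degrees toward the chamber's -x (roughly to the robot). Grasp across the 22 mm faces (own y) about 58 mm up, tool straight down.
- probe_nose (a point): Free end of the probe's nose, 50 mm below the shoulder on the probe's own z axis.
- chamber: Fixed zero chamber: dark foot 120 (x) x 80 (y) x 16 mm, origin under its centre on the table; on it an aluminium block 50 x 44 x 70 mm that leans 30 degrees toward its own -x. The highest edge of the block is 93 mm above the table. Yaw varies.
- socket (a point): Centre of the socket's mouth in the upper face of the chamber block, 81 mm above the table, 15 mm toward -x of the chamber's origin. Socket 17 mm square, 56 mm deep; its outward axis leans 30 degrees from vertical toward the chamber's -x. The probe slides out freely along it (50 mm until clear).
- meter: Fixed yellow meter with grey top, 100 (x) x 84 (y) x 36 mm high, a dark screen on its +x half and the recessed red button on its -x half. Origin under its centre on the table. Yaw varies.
- recess (a point): Centre of the mouth of the button's round recess in the meter's top face, 36 mm above the table, 26 mm toward -x of the meter's origin. Recess 12 mm across; the red button's top (10 mm across) lies 5 mm below the mouth.
- zero (a joint): Travel of the red spring button: 0 up, 0.004 m fully down. It takes about 1 N to start and 4 N at the stop, and springs back. Counts as pressed beyond 0.003.
- stylus: Loose orange stylus, 40 g, round. Origin at the underside of its collar. Own +z up the handle: collar 18 mm across, 6 mm high; handle 14 mm across up to z 85 mm; below the collar a steel tip 6 mm across, 34 mm long, tapering to 3.6 mm at its end. Stands upright in its stand at the start, the collar resting on the stand's top.
- stylus_tip (a point): End of the stylus tip, 34 mm below the collar's underside on the stylus's own axis.
- stand: Fixed white stylus stand, 54 x 54 x 42 mm high (rubber foot 58 x 58 mm). Origin under its centre on the table. An upright round hole 10 mm across, 37 mm deep, in the middle of its top.
- flask: Bystander: the nearer conical flask with red stopper, 67 mm across, 122 mm high; origin under its centre.
- petri: Bystander: the nearer petri dish, 89 mm across, 15 mm high; origin under its centre.
- tape: Bystander: the nearest roll of tape lying flat, 90 mm across, 19 mm high; origin under its centre.
- slides: Bystander: the small white carton of slides, 31 x 82 x 32 mm; origin under its centre.
- beaker: Bystander: glass beaker, 61 mm across, 70 mm high; origin under its centre.

How it is judged (in metres and radians):
On the way, in this order (a step that is already met when the one before it is completed fails the run):
1. the stylus holds the red button down while the probe is still seated in the chamber (value of joint zero above 0.003 m and contact force between stylus and meter above 0.5 N and distance between probe and socket below 0.008 m), for 0.1 s.
2. the stylus stands home in its stand, let go, with the button up and the probe still seated (z of stylus in the frame of stand below 0.047 m and horizontal distance between stylus and stand below 0.006 m and angle between stylus's own z axis and vertical below 0.12 rad and contact force between stylus and the fingers below 0.1 N and value of joint zero below 0.001 m and distance between probe and socket below 0.008 m), for 0.2 s.
3. the probe is drawn right out of the chamber, in the fingers (distance between probe_nose and socket above 0.015 m and height (world z) of probe_nose above 0.09 m and contact force between probe and the fingers above 1 N), for 0.1 s.
At the end, for the whole second after the job is handed in: Probe still and in the fingers, within 25 degrees of level, shoulder over 200 mm and nose end over 190 mm above the table, touching no fixture; stylus upright in its stand (collar within 5 mm of its top, 6 mm of centre, tilt under 0.12 rad), free of the fingers; button up (angle between probe's own z axis and vertical between 1.134 and 2.007 rad and height (world z) of probe above 0.2 m and height (world z) of probe_nose above 0.19 m and contact force between probe and the fingers above 1 N and contact force between probe and chamber below 0.1 N and contact force between probe and meter below 0.1 N and contact force between probe and stand below 0.1 N and linear speed of probe below 0.05 m/s and angular speed of probe below 0.3 rad/s and value of joint zero below 0.001 m and z of stylus in the frame of stand below 0.047 m and horizontal distance between stylus and stand below 0.006 m and angle between stylus's own z axis and vertical below 0.12 rad and contact force between stylus and the fingers below 0.1 N); the arm keeps its last pose, push and grip.
It fails at once if the fingers touch the meter (contact force between the fingers and meter above 0.5 N).
It fails at once if a bystander (flask, petri dish, tape, slide carton, beaker) is shifted by more than 30 mm (distance of any of flask, petri, tape, slides, beaker from where it was at the start of the episode above 0.03 m).
It also fails if it takes over 58 s, if anything falls off the work surface, if the arm or the gripper's body presses on something with over 40 N, if the wrist force passes 120 N, or if a joint passes its speed limit or range.

## Working session

There is one attempt and no reset: what is moved stays moved. The work goes in short steps, Python scripts to look and compute and a shell command to move; the robot and the scene stay as the last step left them, time stands still between calls to the robot, and variables do not carry over. Pictures are saved under pics/ and viewed, at most 11 in all, crops included, and the job is handed in when it is done.

```bash
mkdir -p pics
python3 - <<'E'
from rig import r, eyes
import cv2,numpy as np,pickle
s=r.sense()
print({k:np.round(v,3).tolist() for k,v in s.items()})
d={}
for n in("scene","top","wrist"):
    f=eyes.grab_frame(n); d[n]=f; print(n,f["img"].shape,f["fx"],f["cx"],f["cy"],{k:np.round(f[k],3).tolist() for k in f if k in("R","t","hand_eye")})
d["s"]=s
pickle.dump(d,open("f0.pkl","wb"))
cv2.imwrite("pics/a.png",np.vstack([d["scene"]["img"]]));cv2.imwrite("pics/b.png",d["top"]["img"])
E
```

```text
{'clock': 0.0, 'qpos': [1.342, 0.354, 1.634, -0.0, 1.155, -0.002], 'qvel': [0.001, -0.0, -0.0, -0.001, 0.0, -0.001], 'joint_efforts': [0.001, -60.527, -34.205, 0.0, 0.009, -0.0], 'eef_pos': [140.446, 608.541, 247.571], 'tcp_rot': [-3.14, 0.0, 2.915], 'contact_force': [0.007, -0.012, 0.156], 'wrist_torque': [0.042, -0.003, 0.023], 'grasp_force': 0.0, 'opening': 1.001}
scene (384, 512, 3) 483.1059102208458 260.21266594042663 194.17809108430635 {'R': [[0.959, -0.283, -0.01], [-0.205, -0.672, -0.711], [0.195, 0.684, -0.703]], 't': [-578.361, 202.857, 1369.954]}
top (384, 512, 3) 423.64951839647694 259.2613389045416 189.25768263861204 {'R': [[0.021, -1.0, 0.014], [-0.983, -0.024, -0.181], [0.182, -0.01, -0.983]], 't': [15.53, 588.438, 1312.537]}
wrist (384, 512, 3) 287.4702929583865 251.4003105752297 189.74064175962832 {'hand_eye': [[-0.0, -0.961, -0.276, 71.177], [1.0, -0.0, 0.0, -0.555], [-0.0, -0.276, 0.961, -126.996], [0.0, 0.0, 0.0, 1.0]]}
```

View pics/a.png

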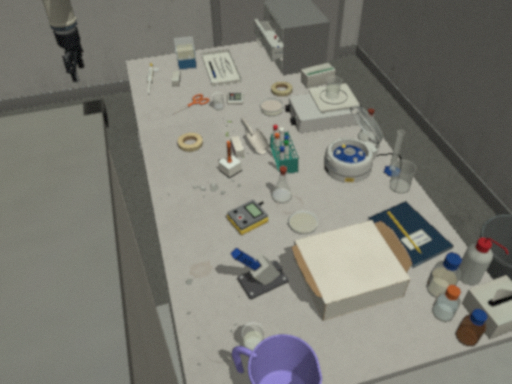

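View pics/b.png

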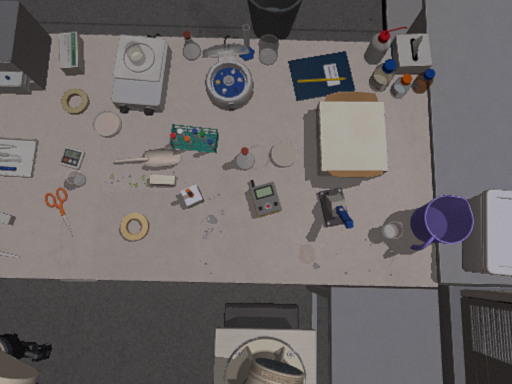

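The scene view shows the stylus and stand at (230,165), the meter at (247,217) and the leaning probe and chamber at (262,272). In the top view they are at (190,196), (265,200) and (337,208). The flask is at (245,158) and the petri dish at (284,154). Next I'll get coarse positions from both views.

```bash
cat > h.py <<'E'
import numpy as np,cv2
from scipy.spatial.transform import Rotation as Ro
def cam(f,s=None):
    "returns K, R(world->cam), t"
    K=np.array([[f["fx"],0,f["cx"]],[0,f["fy"],f["cy"]],[0,0,1]])
    if "R" in f: return K,np.array(f["R"]),np.array(f["t"])
    T=np.eye(4);T[:3,:3]=Ro.from_euler("xyz",s["tcp_rot"]).as_matrix();T[:3,3]=s["eef_pos"]
    M=np.linalg.inv(T@np.array(f["hand_eye"])); return K,M[:3,:3],M[:3,3]
def proj(c,X):
    K,R,t=c; p=K@(R@np.array(X,float)+t); return p[:2]/p[2]
def ray(c,uv):
    K,R,t=c; d=R.T@np.linalg.inv(K)@np.array([uv[0],uv[1],1.]); return -R.T@t,d/np.linalg.norm(d)
def plane(c,uv,z):
    o,d=ray(c,uv); return o+d*(z-o[2])/d[2]
def tri(obs):
    A=np.zeros((3,3));b=np.zeros(3);rs=[ray(c,u) for c,u in obs]
    for o,d in rs: P=np.eye(3)-np.outer(d,d);A+=P;b+=P@o
    X=np.linalg.solve(A,b); return X,[round(float(np.linalg.norm((np.eye(3)-np.outer(d,d))@(X-o))),1) for o,d in rs]
def blobs(img,lo,hi,box,mn=8):
    "hsv mask blobs inside box x0,y0,x1,y1"
    h=cv2.cvtColor(img,cv2.COLOR_BGR2HSV);x0,y0,x1,y1=box
    m=cv2.inRange(h,np.array(lo),np.array(hi));k=np.zeros_like(m);k[y0:y1,x0:x1]=m[y0:y1,x0:x1]
    n,l,st,ce=cv2.connectedComponentsWithStats(k)
    return [(int(st[i,4]),np.round(ce[i],1).tolist(),cv2.minAreaRect(np.argwhere(l==i)[:,::-1].astype(np.float32))) for i in np.argsort(-st[1:,4])+1 if st[i,4]>=mn]
E
python3 - <<'E'
import pickle;from h import *
d=pickle.load(open("f0.pkl","rb"))
C={n:cam(d[n]) for n in("scene","top")}
B={"scene":{"sty":(215,130,245,175),"met":(220,195,275,240),"pro":(225,240,275,280)},"top":{"sty":(175,180,208,212),"met":(240,175,290,225),"pro":(315,185,360,235)}}
col={"sty":((2,120,60),(20,255,255)),"met":((18,120,60),(32,255,255)),"pro":((100,120,50),(125,255,255))}
r={}
for k in col:
  for n in C:
    b=blobs(d[n]["img"],*col[k],B[n][k],5);print(k,n,[(x[0],x[1],np.round(x[2][0]+x[2][1]+(x[2][2],),0)) for x in b[:3]]);r[k,n]=b[0][1] if b else None
  if r[k,"scene"] and r[k,"top"]: print(k,tri([(C[n],r[k,n]) for n in C]))
for n,p in dict(stand=(191,196,42),meter=(265,200,36),button=(265,206,36),chamber=(330,207,16),flask=(245,160,0),petri=(284,154,8),slides=(163,180,32),tape=(134,227,15)).items(): print(n,np.round(plane(C["top"],p[:2],p[2])))
E
```

```text
sty scene [(56, [228.6, 150.5], array([228., 151.,  20.,   3.,  90.]))]
sty top [(15, [187.5, 190.7], array([188., 191.,   4.,   3.,  45.])), (9, [190.8, 195.2], array([190., 195.,   2.,   3.,  90.]))]
sty (array([571.22327474, 254.74953063,  83.06164241]), [1.2, 1.2])
met scene [(158, [248.3, 225.2], array([247., 225.,  39.,  16.,   3.]))]
met top [(6, [264.5, 214.5], array([265., 215.,   1.,   5.,  72.])), (6, [271.5, 212.5], array([272., 212.,   1.,   5.,  72.]))]
met (array([540.73759217,   6.1832276 , -19.64667324]), [25.1, 25.1])
pro scene [(236, [244.9, 258.8], array([245., 259.,  30.,   9.,  32.]))]
pro top [(139, [345.2, 217.2], array([345., 216.,  24.,   8.,  58.]))]
pro (array([ 495.17471424, -230.92170226,  131.38347436]), [0.9, 0.9])
stand [563. 249.  42.]
meter [556.   9.  36.]
button [536.   9.  36.]
chamber [ 541. -206.   16.]
flask [698.  79.   0.]
petri [720. -53.   8.]
slides [615. 345.  32.]
tape [461. 433.  15.]
```

```bash
python3 -m inch '[[-0.04,-0.025,0,0,0,0,-1],[-0.04,-0.025,0,0,0,0,-1],[-0.04,-0.025,0,0,0,0,-1],[-0.04,-0.025,0,0,0,0,-1],[-0.04,-0.025,0,0,0,0,-1],[-0.04,-0.025,0,0,0,0,-1],[-0.04,-0.025,0,0,0,0,-1],[-0.04,-0.025,0,0,0,0,-1]]'; python3 -m inch '[[-0.038,-0.026,0,0,0,0,-1],[-0.038,-0.026,0,0,0,0,-1],[-0.038,-0.026,0,0,0,0,-1],[0,0,0,0,0,0,-1]]'
cat > snap.py <<'E'
import sys,pickle,cv2
from rig import r,eyes
s=r.sense();f=eyes.grab_frame("wrist");n=sys.argv[1]
pickle.dump((s,f),open(n+".pkl","wb"));cv2.imwrite(f"pics/{n}.png",f["img"]);print(s["clock"],s["eef_pos"],s["tcp_rot"])
E
python3 snap.py w1
```

```text
clock: 0.95
eef_pos: [408.4, 340.6, 248.3]
tcp_rot: [-3.142, -0.0, 2.915]
contact_force: [0.4, 1.2, -0.6]
opening: 1.0
grasp_force: 0.0
clock: 1.35
eef_pos: [504.0, 236.8, 248.2]
tcp_rot: [-3.141, 0.002, 2.911]
contact_force: [-0.1, 0.1, -0.2]
opening: 0.997
grasp_force: 0.0
1.35 [503.98269449 236.81962843 248.19531832] [-3.14081276e+00  1.53990291e-03  2.91076183e+00]
```

```bash
python3 -m inch '[[0.002,-0.041,0,0,0,0,-1],[0.002,-0.041,0,0,0,0,-1],[0.002,-0.041,0,0,0,0,-1],[0,0,0,0,0,0,-1]]' >/dev/null; python3 snap.py w2
python3 -m inch '[[-0.011,-0.049,0,0,0,0,-1],[-0.011,-0.049,0,0,0,0,-1],[-0.011,-0.049,0,0,0,0,-1],[-0.011,-0.049,0,0,0,0,-1],[0,0,0,0,0,0,-1]]' >/dev/null; python3 snap.py w3
python3 -c "
import cv2,numpy as np
a=[cv2.imread(f'pics/w{i}.png') for i in(1,2,3)]
cv2.imwrite('pics/w123.png',cv2.resize(np.vstack([np.hstack(a[:2]),np.hstack([a[2],a[2]*0])]),(800,600),interpolation=cv2.INTER_AREA))"
```

```text
1.8 [464.90684423 119.55255008 247.91122865] [-3.13984440e+00 -1.81182753e-03  2.91343874e+00]
2.35 [466.82977528 -81.44099319 248.46553772] [-3.14055425e+00  1.17518592e-03  2.91126788e+00]
```

View pics/w123.png

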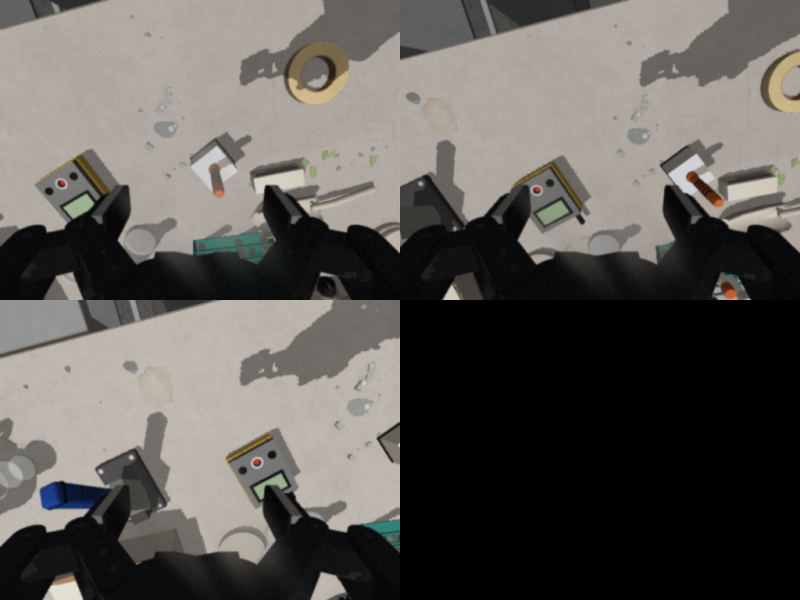

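The strip shows three wrist views (each scaled 400x300). Stand and stylus are at (215,165) in view 1 and (290,175) in view 2. The red button is at (62,183), (137,190) and (257,163) in views 1, 2 and 3. The blue handle is at (75,195) in view 3, running up to the left finger, with the chamber foot at (130,185). Next I'll triangulate.

```bash
cat > m1.py <<'E'
import pickle;from h import *
V={i:pickle.load(open(f"w{i}.pkl","rb")) for i in(1,2,3)}
C={i:cam(V[i][1],V[i][0]) for i in V};I={i:V[i][1]["img"] for i in V}
f=512/400
bx=lambda a:[int(q*f) for q in a]
# red button
bt={}
for i,b in {1:(50,172,75,196),2:(125,178,150,203),3:(245,150,270,175)}.items():
    x=blobs(I[i],(0,120,70),(8,255,255),bx(b),4)+blobs(I[i],(172,120,70),(180,255,255),bx(b),4)
    print("red",i,[(y[0],y[1]) for y in x]); n=sum(y[0] for y in x); bt[i]=sum(np.array(y[1])*y[0] for y in x)/n
print(tri([(C[i],bt[i]) for i in bt]),[np.round(plane(C[i],bt[i],31),1) for i in bt])
for i,b in {1:(190,130,240,200),2:(255,130,320,210)}.items():
    for nm,lo,hi in(("orange",(3,90,60),(20,255,255)),("white",(0,0,165),(180,40,255))):
        x=blobs(I[i],lo,hi,bx(b),20)[:2]
        for y in x: print(nm,i,y[0],y[1],np.round(cv2.boxPoints(y[2]),1).tolist())
b=blobs(I[3],(100,110,40),(128,255,255),bx((30,170,130,220)),30)
for y in b[:2]: print("blue",y[0],y[1],np.round(cv2.boxPoints(y[2]),1).tolist())
def crop(i,b,s): x0,y0,x1,y1=bx(b);return cv2.resize(I[i][y0:y1,x0:x1],(s,s),interpolation=cv2.INTER_CUBIC)
cv2.imwrite("pics/c1.png",np.hstack([crop(1,(185,125,245,205),390),crop(2,(250,130,330,210),390)]))
E
python3 m1.py
```

```text
red 1 [(33, [79.3, 233.8])]
red 2 [(37, [175.4, 242.3])]
red 3 [(47, [328.3, 207.0])]
(array([536.81572335,   0.56809486,  34.83233884]), [0.1, 0.1, 0.0]) [array([537.9,  -2.3,  31. ]), array([538.5,  -0.9,  31. ]), array([538.4,   1.3,  31. ])]
orange 1 106 [279.8, 247.4] [[274.0, 242.0], [285.0, 242.0], [285.0, 253.0], [274.0, 253.0]]
orange 1 21 [270.0, 214.9] [[266.5, 217.3000030517578], [270.8999938964844, 210.60000610351562], [273.5, 212.3000030517578], [269.0, 219.0]]
white 1 2742 [273.2, 227.6] [[243.0, 187.0], [306.0, 187.0], [306.0, 255.0], [243.0, 255.0]]
white 1 939 [265.2, 175.6] [[243.0, 166.0], [306.0, 166.0], [306.0, 196.0], [243.0, 196.0]]
orange 2 241 [401.0, 253.7] [[390.0, 251.0], [399.5, 241.5], [415.0, 257.0], [405.5, 266.5]]
orange 2 174 [374.2, 226.9] [[364.29998779296875, 227.10000610351562], [373.1000061035156, 216.8000030517578], [384.79998779296875, 226.89999389648438], [376.0, 237.1999969482422]]
white 2 2673 [351.9, 194.4] [[326.0, 267.0], [326.0, 166.0], [408.0, 166.0], [408.0, 267.0]]
white 2 1297 [371.0, 230.0] [[342.79998779296875, 222.3000030517578], [379.5, 196.10000610351562], [422.70001220703125, 256.5], [386.0, 282.70001220703125]]
blue 1984 [87.8, 251.3] [[51.0, 233.0], [141.0, 233.0], [141.0, 267.0], [51.0, 267.0]]
```

View pics/c1.png

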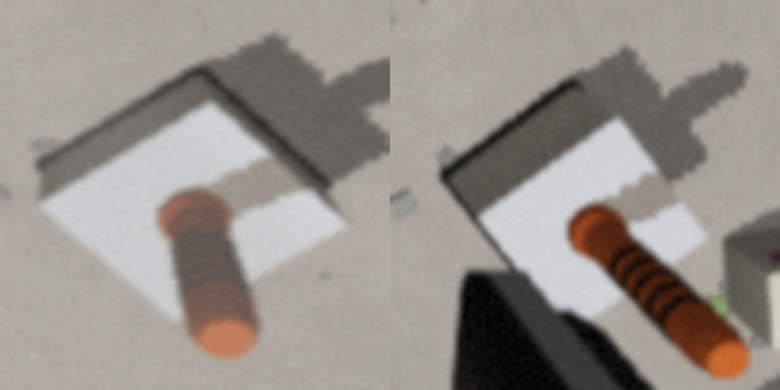

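Both crops show the stylus standing in the white stand. The handle's top disk is at (225,338) in the left crop and (729,360) in the right. The collar is at (194,212) and (598,230), and the stand's top corners are (210,102), (40,205), (348,225) and (618,118), (480,215), (707,240).

```bash
cat > m2.py <<'E'
import io,contextlib
with contextlib.redirect_stdout(io.StringIO()): from m1 import *
def p1(x,y): return (236+x*77/390-.4,160+y*102/390-.4)
def p2(x,y): return (320+(x-390)*102/390-.4,166+y*102/390-.4)
for n,a,b in(("top",(225,338),(729,360)),("collar",(194,212),(598,230)),("cN",(210,102),(618,118)),("cL",(40,205),(480,215)),("cR",(348,225),(707,240))):
    X,e=tri([(C[1],p1(*a)),(C[2],p2(*b))]);z=dict(top=127,collar=45).get(n,42)
    print(n,np.round(X,1),e,np.round(plane(C[1],p1(*a),z),1),np.round(plane(C[2],p2(*b),z),1))
E
python3 m2.py
python3 - <<'E'
import pickle,cv2;from h import *
s,f=pickle.load(open("w3.pkl","rb"));I=f["img"]
cv2.imwrite("pics/c3.png",cv2.resize(I[170:290,30:230],(800,480),interpolation=cv2.INTER_CUBIC))
E
```

```text
top [565.9 249.5 128.5] [0.0, 0.0] [566.7 249.5 127. ] [567.  250.2 127. ]
collar [564.6 250.   47.6] [0.7, 0.7] [564.9 250.2  45. ] [566.7 250.8  45. ]
cN [530.3 261.5  44.4] [0.1, 0.1] [530.8 261.6  42. ] [531.4 262.3  42. ]
cL [553.9 214.5  43.9] [0.5, 0.5] [555.1 214.1  42. ] [554.3 215.1  42. ]
cR [579.1 285.8  42.9] [0.3, 0.3] [579.1 286.   42. ] [579.8 286.2  42. ]
```

View pics/c3.png

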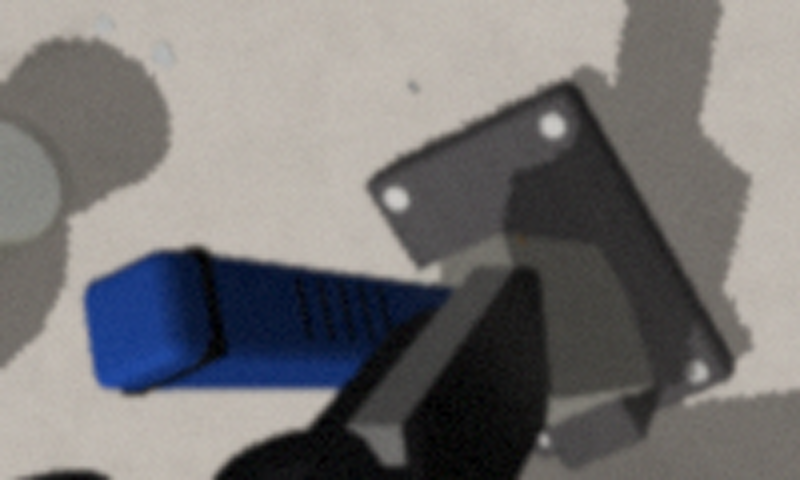

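The crop shows the chamber foot's screws at (553,125), (397,198), (698,372) and (543,440), with the probe's blue end cap at (145,320), leaning towards the robot and to the left in the picture.

Run:
```python
import pickle;from h import *
s,f=pickle.load(open("w3.pkl","rb"));c=cam(f,s)
P=[plane(c,(30+x/4-.4,170+y/4-.4),17)for x,y in((553,125),(397,198),(698,372),(543,440))]
print(np.round(P,1)); m=(P[0]+P[1])/2;n=(P[2]+P[3])/2
print("sides",*[np.linalg.norm(a-b).round(1) for a,b in((P[0],P[1]),(P[2],P[3]),(P[0],P[2]),(P[1],P[3]))])
v=m-n;a=np.arctan2(v[1],v[0]);w=P[0]-P[1];print("centre",np.mean(P,0),"lean dir",a,"alt",np.arctan2(w[1],w[0])+np.pi/2)
print("meter", s["tcp_rot"])
R=Ro.from_euler("xyz",s["tcp_rot"]).as_matrix()
print("to stylus above z150, tool mm",R.T@(np.array([566.3,250,165])-s["eef_pos"]))
```

```text
[[ 487.6 -199.6   17. ]
 [ 500.2 -258.3   17. ]
 [ 586.  -178.1   17. ]
 [ 599.7 -239.4   17. ]]
sides 60.0 62.7 100.8 101.3
centre [ 543.3616088 -218.8680322   17.       ] lean dir -2.9402961876303655 alt 3.3534853935632443
meter [-3.14055425e+00  1.17518592e-03  2.91126788e+00]
to stylus above z150, tool mm [-21.07944048 345.48333938  83.13166041]
```

```bash
python3 -m inch '[[-0.003,0.0493,0,0,0,0,-1],[-0.003,0.0493,0,0,0,0,-1],[-0.003,0.0493,0,0,0,0,-1],[-0.003,0.0493,0,0,0,0,-1],[-0.003,0.0493,0,0,0,0,-1],[-0.003,0.0493,0.02,0,0,0,-1],[-0.003,0.0493,0.04,0,0,0,-1],[0,0,0.02,0,0,0,-1]]' >/dev/null; python3 -m inch '[[0,0,0,0,0,0,-1]]'; python3 snap.py w4
python3 - <<'E'
import pickle;from h import *
s,f=pickle.load(open("w4.pkl","rb"));c=cam(f,s)
for p in((566.3,250,127),(566.3,250,48),(566.5,250.2,42)): print(p,proj(c,p))
print([(b[0],b[1],np.round(cv2.boxPoints(b[2])).tolist()) for b in blobs(f["img"],(3,90,50),(20,255,255),(180,100,330,384),15)[:4]])
E
```

```text
clock: 3.3
eef_pos: [557.4, 243.6, 174.6]
tcp_rot: [-3.139, -0.005, 2.919]
contact_force: [-0.6, -0.9, -0.4]
opening: 1.002
grasp_force: 0.0
3.3 [557.40513854 243.56699739 174.57063531] [-3.13854992 -0.00521654  2.91902429]
(566.3, 250, 127) [264.88821532 231.45416394]
(566.3, 250, 48) [261.25154683 196.33334292]
(566.5, 250.2, 42) [261.31073769 194.6238809 ]
[(214, [264.2, 231.5], [[256.0, 239.0], [256.0, 224.0], [273.0, 224.0], [273.0, 239.0]]), (50, [258.8, 191.8], [[250.0, 191.0], [266.0, 186.0], [269.0, 194.0], [253.0, 199.0]])]
```

View pics/w4.png

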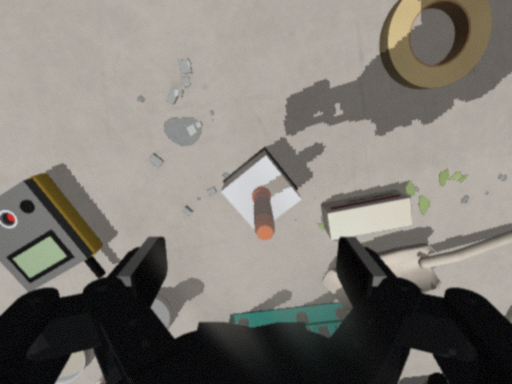

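The stylus top is at (264,231), where my estimate projects, centred between the fingers. I'll correct the lateral offset, descend and close.

```bash
python3 -m inch '[[-0.007,0.008,0,0,0,0,-1],[0,0,0.02,0,0,0,-1],[0,0,0.03,0,0,0,-1],[0,0,0.025,0,0,0,-1],[0,0,0.005,0,0,0,-1],[0,0,0,0,0,0,-1]]'
```

```text
clock: 3.95
eef_pos: [569.7, 246.8, 98.8]
tcp_rot: [3.141, 0.0, 2.914]
contact_force: [-0.1, 0.2, 0.0]
opening: 1.001
grasp_force: 0.0
```

```bash
python3 -m inch '[[0.004,0.0024,0.004,0,0,0,-1],[0,0,0,0,0,0,-1]]'; python3 -m inch '[[0,0,0,0,0,0,1],[0,0,0,0,0,0,1],[0,0,0,0,0,0,1],[0,0,0,0,0,0,1],[0,0,0,0,0,0,1],[0,0,0,0,0,0,1],[0,0,0,0,0,0,1],[0,0,0,0,0,0,1]]' 60
```

```text
clock: 4.15
eef_pos: [566.0, 250.6, 95.2]
tcp_rot: [3.14, 0.001, 2.915]
contact_force: [-0.1, 0.1, 0.1]
opening: 0.996
grasp_force: 0.0
clock: 4.95
eef_pos: [565.8, 250.0, 94.2]
tcp_rot: [3.142, 0.0, 2.915]
contact_force: [0.9, -0.2, 3.3]
opening: 0.147
grasp_force: 58.4
```

```bash
python3 -m inch '[[0,0,-0.01,0,0,0,1],[0,0,-0.025,0,0,0,1],[0,0,-0.03,0,0,0,1],[0,0,-0.025,0,0,0,1],[0,0,0,0,0,0,1]]'; python3 -m inch '[[-0.002,-0.02,0,0,0,0,1],[-0.004,-0.035,0,0,0,0,1],[-0.005,-0.045,0,0,0,0,1],[-0.006,-0.05,0,0,0,0,1],[-0.005,-0.045,0,0,0,0,1],[-0.004,-0.035,0,0,0,0,1],[-0.002,-0.02,0,0,0,0,1],[0,0,0,0,0,0,1]]';python3 -m inch '[[0,0,0,0,0,0,1]]'; python3 snap.py w5
python3 - <<'E'
import pickle;from h import *
s,f=pickle.load(open("w5.pkl","rb"));c=cam(f,s)
for p in((537.5,0,31),(537.5,0,36)): print(p,proj(c,p))
R=Ro.from_euler("xyz",s["tcp_rot"]).as_matrix()
print("tip expected",proj(c,s["eef_pos"]+R@[0,0,86.2]))
print([(b[0],b[1]) for b in blobs(f["img"],(0,120,70),(8,255,255),(180,120,330,260),4)[:4]])
cv2.imwrite("pics/c5.png",cv2.resize(f["img"][150:270,170:340],(800,565),interpolation=cv2.INTER_CUBIC))
E
```

```text
clock: 5.45
eef_pos: [567.7, 250.9, 188.3]
tcp_rot: [3.138, 0.005, 2.915]
contact_force: [-0.2, -0.7, -0.1]
opening: 0.144
grasp_force: 58.5
clock: 6.25
eef_pos: [535.0, -2.5, 182.9]
tcp_rot: [-3.14, -0.002, 2.912]
contact_force: [0.3, 0.0, 0.3]
opening: 0.147
grasp_force: 58.6
clock: 6.35
eef_pos: [535.9, -0.1, 183.3]
tcp_rot: [-3.141, -0.002, 2.913]
contact_force: [-0.8, 0.4, -1.0]
opening: 0.141
grasp_force: 58.6
6.35 [ 5.35906303e+02 -1.45480365e-01  1.83256902e+02] [-3.14145105e+00 -1.57336432e-03  2.91314727e+00]
(537.5, 0, 31) [252.38755566 182.82679023]
(537.5, 0, 36) [252.40552929 184.09967426]
tip expected [252.02993406 202.0232208 ]
[(114, [247.6, 218.1]), (73, [252.6, 182.8]), (29, [248.3, 255.1]), (15, [251.5, 239.5])]
```

View pics/c5.png

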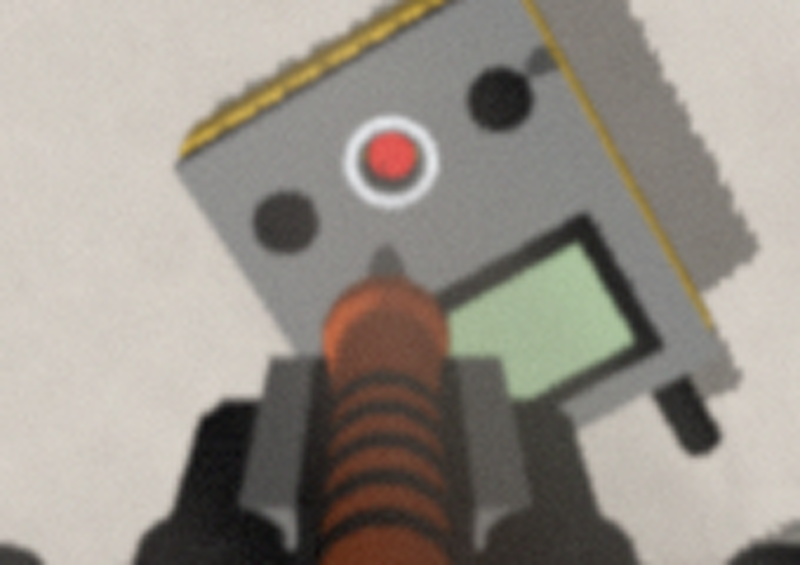

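The crop shows the recess ring at (391,162), which is (252.7,184.0) in the full image and where the measured recess projects. The stylus tip is at (387,247), so it is held straight, as predicted. Descending to just above the mouth.

```bash
python3 -m inch '[[-0.0015,0,0.01,0,0,0,1],[0,0,0.02,0,0,0,1],[0,0,0.018,0,0,0,1],[0,0,0.005,0,0,0,1],[0,0,0,0,0,0,1],[0,0,0,0,0,0,1]]'; python3 -m inch '[[0,0,0,0,0,0,1]]'
```

```text
clock: 7.0
eef_pos: [538.6, 0.5, 131.3]
tcp_rot: [3.142, 0.0, 2.915]
contact_force: [0.1, 0.3, -0.4]
opening: 0.147
grasp_force: 58.6
clock: 7.1
eef_pos: [538.9, 0.3, 131.8]
tcp_rot: [3.141, 0.001, 2.915]
contact_force: [0.3, -0.1, -0.5]
opening: 0.149
grasp_force: 58.6
```

```bash
python3 -m inch '[[0.001,0,0,0,0,0,1],[0,0,0.006,0,0,0,1],[0,0,0.006,0,0,0,1],[0,0,0,0,0,0,1]]'; python3 -m inch '[[0,0,0.002,0,0,0,1],[0,0,0.001,0,0,0,1],[0,0,0,0,0,0,1]]';  python3 -m inch '[[0,0,0.0015,0,0,0,1],[0,0,0,0,0,0,1],[0,0,0,0,0,0,1]]'
```

```text
clock: 7.5
eef_pos: [536.6, 0.3, 118.1]
tcp_rot: [-3.141, -0.001, 2.915]
contact_force: [0.3, 0.1, -1.3]
opening: 0.153
grasp_force: 58.6
clock: 7.8
eef_pos: [537.3, 0.3, 116.0]
tcp_rot: [-3.142, -0.0, 2.915]
contact_force: [-0.4, 0.5, 2.0]
opening: 0.143
grasp_force: 58.7
clock: 8.1
eef_pos: [537.4, 0.3, 114.7]
tcp_rot: [3.142, 0.0, 2.915]
contact_force: [-1.4, -0.3, 2.1]
opening: 0.143
grasp_force: 58.8
```

```bash
python3 -m inch '[[0,0,0.0015,0,0,0,1],[0,0,0,0,0,0,1],[0,0,0,0,0,0,1]]'; python3 -m inch '[[0,0,0.001,0,0,0,1],[0,0,0,0,0,0,1],[0,0,0,0,0,0,1]]';  python3 -m inch '[[0,0,0.001,0,0,0,1],[0,0,0,0,0,0,1],[0,0,0,0,0,0,1]]'
```

```text
clock: 8.4
eef_pos: [537.3, 0.4, 113.1]
tcp_rot: [3.142, 0.0, 2.915]
contact_force: [-1.0, -0.1, 2.1]
opening: 0.147
grasp_force: 58.9
clock: 8.7
eef_pos: [537.5, 0.3, 112.3]
tcp_rot: [3.141, 0.0, 2.915]
contact_force: [-1.4, 0.8, 6.2]
opening: 0.144
grasp_force: 59.3
clock: 9.0
eef_pos: [537.8, 0.3, 111.8]
tcp_rot: [3.141, 0.001, 2.915]
contact_force: [-2.6, -0.7, 10.4]
opening: 0.15
grasp_force: 59.8
```

The force climbs past the 4 N stop at the expected height, so the button is fully pressed. Retracting and returning to the stand.

```bash
python3 -m inch '[[0,0,0,0,0,0,1],[0,0,-0.01,0,0,0,1],[0,0,-0.02,0,0,0,1],[0,0,-0.03,0,0,0,1],[0,0,-0.015,0,0,0,1],[0,0,0,0,0,0,1],[0,0,0,0,0,0,1]]'; python3 snap.py w6
python3 - <<'E'
import pickle;from h import *
s,f=pickle.load(open("w6.pkl","rb"));c=cam(f,s)
R=Ro.from_euler("xyz",s["tcp_rot"]).as_matrix()
print("tip expected",proj(c,s["eef_pos"]+R@[0,0,86.2]))
cv2.imwrite("pics/c6.png",cv2.resize(f["img"][150:270,170:340],(800,565),interpolation=cv2.INTER_CUBIC))
print("to stand",R.T@(np.array([565.8,250.0,s["eef_pos"][2]])-s["eef_pos"]))
E
```

```text
clock: 9.7
eef_pos: [537.1, 0.4, 185.8]
tcp_rot: [3.142, 0.0, 2.915]
contact_force: [-0.1, 0.2, -0.8]
opening: 0.145
grasp_force: 58.6
9.7 [5.37079095e+02 3.82573339e-01 1.85823901e+02] [3.14155053e+00 1.33943781e-04 2.91482061e+00]
tip expected [252.0273413  202.02051091]
to stand [2.81367612e+01 2.49683946e+02 6.74771761e-03]
```

View pics/c6.png

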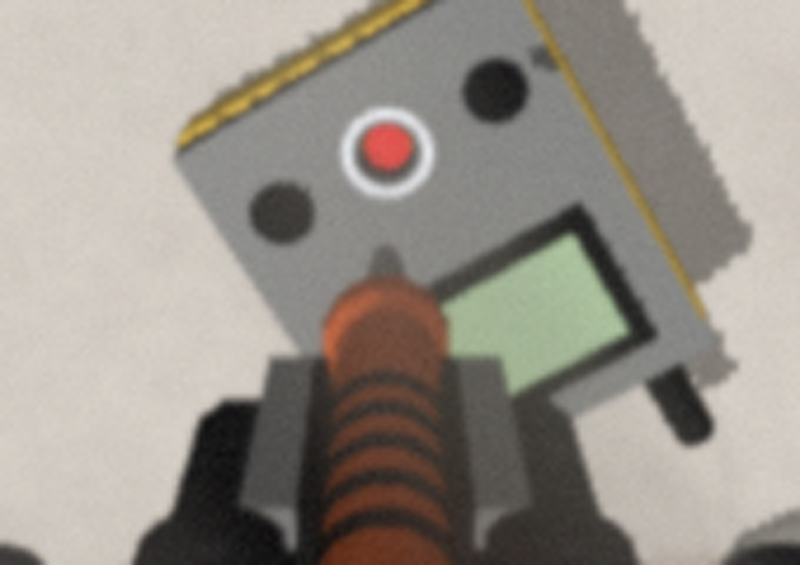

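The stylus hasn't moved in the grip: tip at (387,248), same as before. Back to the stand.

```bash
python3 -m inch '[[0.002,0.02,0,0,0,0,1],[0.004,0.035,0,0,0,0,1],[0.005,0.045,0,0,0,0,1],[0.006,0.05,0,0,0,0,1],[0.005,0.045,0,0,0,0,1],[0.004,0.035,0,0,0,0,1],[0.002,0.02,0,0,0,0,1],[0,0,0,0,0,0,1]]' >/dev/null; python3 -m inch '[[0,0,0.02,0,0,0,1],[0,0,0.02,0,0,0,1],[0,0,0,0,0,0,1],[0,0,0,0,0,0,1]]'; python3 -m inch '[[0,0,0,0,0,0,1]]'
```

```text
clock: 10.95
eef_pos: [565.8, 248.7, 145.7]
tcp_rot: [-3.14, -0.001, 2.914]
contact_force: [-0.5, 0.6, 0.2]
opening: 0.151
grasp_force: 58.6
clock: 11.05
eef_pos: [566.7, 249.4, 146.9]
tcp_rot: [3.141, 0.001, 2.914]
contact_force: [-0.7, -1.0, -0.6]
opening: 0.142
grasp_force: 58.6
```

```bash
python3 -m inch '[[0.0007,0.0004,0.005,0,0,0,1],[0,0,0.005,0,0,0,1],[0,0,0.003,0,0,0,1],[0,0,0,0,0,0,1],[0,0,0,0,0,0,1],[0,0,0,0,0,0,1]]'; python3 -m inch '[[0,0,0.005,0,0,0,1],[0,0,0.006,0,0,0,1],[0,0,0.004,0,0,0,1],[0,0,0,0,0,0,1]]'
```

```text
clock: 11.65
eef_pos: [565.7, 250.5, 133.2]
tcp_rot: [3.141, 0.0, 2.915]
contact_force: [-0.6, -0.6, -0.5]
opening: 0.145
grasp_force: 58.6
clock: 12.05
eef_pos: [565.0, 250.2, 117.0]
tcp_rot: [-3.141, -0.001, 2.915]
contact_force: [0.3, 0.6, -0.7]
opening: 0.148
grasp_force: 58.6
```

Tip is in the hole with no contact. On down to the collar seat at TCP z of about 94.

```bash
python3 -m inch '[[0,0,0.008,0,0,0,1],[0,0,0.008,0,0,0,1],[0,0,0.004,0,0,0,1],[0,0,0,0,0,0,1],[0,0,0,0,0,0,1]]'; python3 -m inch '[[0,0,0.0025,0,0,0,1],[0,0,0,0,0,0,1],[0,0,0,0,0,0,1]]'
```

```text
clock: 12.55
eef_pos: [565.5, 250.4, 97.9]
tcp_rot: [-3.141, -0.0, 2.915]
contact_force: [-0.7, 0.5, -0.9]
opening: 0.146
grasp_force: 58.6
clock: 12.85
eef_pos: [565.6, 250.5, 95.7]
tcp_rot: [3.142, 0.0, 2.915]
contact_force: [0.3, -0.4, -0.0]
opening: 0.149
grasp_force: 58.6
```

```bash
python3 -m inch '[[0,0,0.0015,0,0,0,1],[0,0,0,0,0,0,1],[0,0,0,0,0,0,1]]'; python3 -m inch '[[0,0,0,0,0,0,0],[0,0,0,0,0,0,-0.5],[0,0,0,0,0,0,-1],[0,0,0,0,0,0,-1],[0,0,0,0,0,0,-1],[0,0,0,0,0,0,-1]]'
```

```text
clock: 13.15
eef_pos: [565.8, 250.5, 94.3]
tcp_rot: [3.141, 0.0, 2.915]
contact_force: [0.2, 0.0, 1.0]
opening: 0.147
grasp_force: 58.8
clock: 13.75
eef_pos: [565.6, 250.4, 94.0]
tcp_rot: [-3.142, -0.0, 2.915]
contact_force: [-0.1, 0.9, -0.3]
opening: 0.999
grasp_force: 0.0
```

```bash
python3 -m inch '[[0,0,-0.02,0,0,0,-1],[0,0,-0.04,0,0,0,-1],[0,0,-0.045,0,0,0,-1],[0,0,-0.045,0,0,0,-1],[-0.002,-0.02,-0.01,0,0,0,-1],[-0.005,-0.04,0,0,0,0,-1],[-0.006,-0.05,0,0,0,0,-1],[-0.006,-0.05,0,0,0,0,-1]]'; python3 snap.py w7; python3 -m inch '[[-0.006,-0.05,0,0,0,0,-1],[-0.006,-0.05,0,0,0,0,-1],[-0.006,-0.05,0,0,0,0,-1],[-0.006,-0.05,0,0,0,0,-1],[-0.005,-0.04,0,0,0,0,-1],[-0.002,-0.02,0,0,0,-8.3,-1],[0,0,0,0,0,-8.3,-1],[0,0,0,0,0,-8.2,-1]]';python3 -m inch '[[0,0,0,0,0,0,-1],[0,0,0,0,0,0,-1]]'; python3 snap.py w8
python3 -m inch '[[0,-0.03,0,0,0,0,-1],[0,-0.04,0,0,0,0,-1],[0,-0.03,0,0,0,0,-1],[0,0,0,0,0,0,-1],[0,0,0,0,0,0,-1]]'; python3 snap.py w9
python3 - <<'E'
import pickle,cv2,numpy as np
a=[pickle.load(open(f"w{i}.pkl","rb"))[1]["img"] for i in(7,8,9)]
cv2.imwrite('pics/w789.png',cv2.resize(np.vstack([np.hstack(a[1:]),np.hstack([a[0],a[0]*0])]),(800,600),interpolation=cv2.INTER_AREA))
E
```

```text
clock: 14.55
eef_pos: [547.3, 89.3, 253.6]
tcp_rot: [-3.141, -0.0, 2.916]
contact_force: [0.9, -0.3, -0.2]
opening: 0.996
grasp_force: 0.0
14.55 [547.28208129  89.32425282 253.60147262] [-3.14126584e+00 -2.72486006e-04  2.91604747e+00]
clock: 15.4
eef_pos: [519.2, -169.1, 253.4]
tcp_rot: [3.141, -0.001, -2.932]
contact_force: [-0.2, -1.5, -1.0]
opening: 1.0
grasp_force: 0.0
clock: 15.6
eef_pos: [519.7, -168.0, 253.7]
tcp_rot: [3.141, -0.001, -2.94]
contact_force: [0.2, 0.1, -0.3]
opening: 1.003
grasp_force: 0.0
15.6 [ 519.71420091 -167.95906245  253.68703904] [ 3.14135212e+00 -5.38309069e-04 -2.93987592e+00]
clock: 16.15
eef_pos: [540.2, -265.7, 253.6]
tcp_rot: [3.141, -0.001, -2.938]
contact_force: [0.1, -0.3, -0.6]
opening: 1.002
grasp_force: 0.0
16.15 [ 540.23680882 -265.69074005  253.56798928] [ 3.14071548e+00 -6.57353310e-04 -2.93844491e+00]
```

View pics/w789.png

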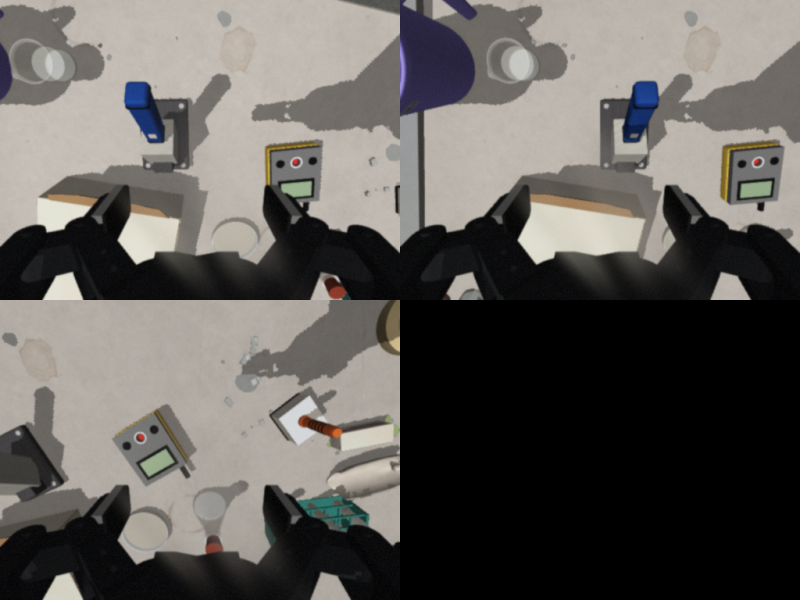

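The picture shows the stylus back upright in its stand (lower-left panel, at (320,425)) and the red button up. The probe stands in the chamber at (145,110) in view 8 and (640,115) in view 9. Next I'll triangulate the end cap and the socket end of the handle.

Run:
```python
import pickle;from h import *
V={i:pickle.load(open(f"w{i}.pkl","rb")) for i in(8,9)}
C={i:cam(V[i][1],V[i][0]) for i in V}
cr=[]
for i in V:
    I=V[i][1]["img"];box=(150,95,220,190) if i==8 else (275,95,345,190)
    b=blobs(I,(100,110,30),(128,255,255),box,30)[0];print(i,b[0],b[1],np.round(cv2.boxPoints(b[2]),1).tolist())
    for lo in (110,140,): print(" bright",lo,[(x[0],x[1],np.round(cv2.boxPoints(x[2])).tolist()) for x in blobs(I,(100,110,lo),(128,255,255),box,15)[:2]])
    for z,n in((131,"grasp"),(176.3,"cap")):
        L=z-81;p=np.array([528.7,-221.9,81])+np.array([-.98*.577*L,-.2*.577*L,L]);print("  pred",n,p.round(1),proj(C[i],p).round(1))
    x0,y0=box[0],95;cr.append(cv2.resize(I[95:215,x0-10:x0+90],(400,480),interpolation=cv2.INTER_CUBIC))
cv2.imwrite("pics/c89.png",np.hstack(cr))
```

```text
8 2274 [184.0, 140.0] [[152.0, 110.0], [185.89999389648438, 97.80000305175781], [214.6999969482422, 177.89999389648438], [180.8000030517578, 190.10000610351562]]
 bright 110 [(781, [172.8, 120.2], [[159.0, 105.0], [186.0, 105.0], [186.0, 136.0], [159.0, 136.0]]), (470, [183.5, 157.3], [[166.0, 141.0], [180.0, 132.0], [206.0, 175.0], [192.0, 184.0]])]
 bright 140 [(359, [170.2, 124.5], [[159.0, 132.0], [159.0, 110.0], [184.0, 110.0], [184.0, 132.0]])]
  pred grasp [ 500.4 -227.7  131. ] [188.8 155.4]
  pred cap [ 474.8 -232.9  176.3] [173.  128.6]
9 2222 [307.4, 139.6] [[281.0, 178.5], [301.5, 98.69999694824219], [336.0, 107.5999984741211], [315.5, 187.3000030517578]]
 bright 110 [(804, [314.8, 119.5], [[300.0, 105.0], [328.0, 103.0], [330.0, 134.0], [302.0, 136.0]])]
 bright 140 [(249, [314.5, 125.7], [[304.0, 116.0], [328.0, 116.0], [328.0, 131.0], [304.0, 131.0]])]
  pred grasp [ 500.4 -227.7  131. ] [303.1 154.9]
  pred cap [ 474.8 -232.9  176.3] [316.3 127.9]
```

View pics/c89.png

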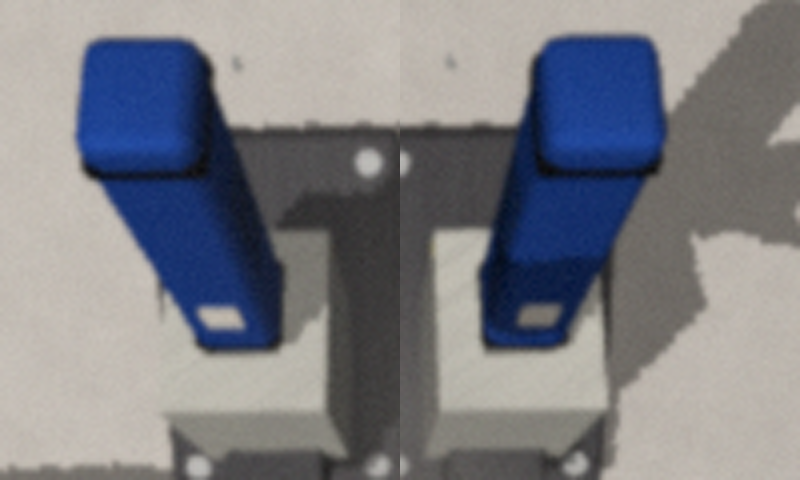

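In both crops the cap's lower black ring has its centre at (145,170) left and (598,168) right. The handle's lower edge on its +x face is at (240,345) and (526,345), with its nose still in the socket.

Run:
```python
import pickle;from h import *
V={i:pickle.load(open(f"w{i}.pkl","rb")) for i in(8,9)}
C={i:cam(V[i][1],V[i][0]) for i in V}
l=lambda x,y:(140+x/4-.4,95+y/4-.4); q=lambda x,y:(265+(x-400)/4-.4,95+y/4-.4)
P={}
for n,a,b in(("ring",(145,170),(598,168)),("foot",(240,345),(526,345)),("capBL",(80,40),(540,40)),("capBR",(200,40),(655,40)),("blkL",(168,412),(435,412)),("blkR",(328,412),(608,412))):
    P[n],e=tri([(C[8],l(*a)),(C[9],q(*b))]);print(n,P[n].round(1),e)
v=P["ring"]-P["foot"];print("len",np.linalg.norm(v),"lean",np.degrees(np.arccos(v[2]/np.linalg.norm(v))),"dir",np.arctan2(v[1],v[0]))
w=P["blkR"]-P["blkL"];print("blk",np.linalg.norm(w),np.arctan2(w[1],w[0])+np.pi/2)
u=v/np.linalg.norm(v);h=np.array([u[0],u[1],0]);h/=np.linalg.norm(h)
n=-h*np.cos(np.pi/6)+np.array([0,0,.5])
g=P["foot"]-12*n+58*u;print("shoulder",P["foot"]-12*n,"grasp",g)
s=V[9][0];R=Ro.from_euler("xyz",s["tcp_rot"]).as_matrix();print("tool delta",R.T@(g-s["eef_pos"]))
w=P["capBR"]-P["capBL"];print("cap",np.linalg.norm(w),np.arctan2(w[1],w[0])+np.pi/2)
c=cam(pickle.load(open("f0.pkl","rb"))["top"])
print("box near edge",[plane(c,p,z).round(0) for z in(60,120) for p in((321,172),(384,176))])
```

```text
ring [ 481.1 -231.5  170.5] [0.1, 0.1]
foot [ 532.4 -219.9   92.5] [0.2, 0.2]
capBL [ 461.4 -246.7  166.7] [0.2, 0.2]
capBR [ 457.2 -226.1  164.8] [0.2, 0.2]
blkL [ 557.7 -237.5   82.7] [0.2, 0.2]
blkR [ 545.6 -194.5   92.9] [0.2, 0.2]
len 94.0743529750249 lean 33.96834080865535 dir -2.9191574345233855
blk 45.825463828814016 3.4153088969191714
shoulder [ 522.27725702 -222.20926444   86.48709929] grasp [ 490.66904071 -229.35834169  134.58919234]
tool delta [ 41.14007201  45.48132818 119.0458071 ]
cap 21.101106769005643 3.3445515713072957
box near edge [array([ 648., -170.,   60.]), array([ 640., -374.,   60.]), array([ 635., -160.,  120.]), array([ 627., -356.,  120.])]
```

Run:
```python
import pickle;from h import *
V={i:pickle.load(open(f"w{i}.pkl","rb")) for i in(8,9)}
C={i:cam(V[i][1],V[i][0]) for i in V}
l=lambda x,y:(140+x/4-.4,95+y/4-.4); q=lambda x,y:(265+(x-400)/4-.4,95+y/4-.4)
A=[plane(C[8],l(*p),17) for p in((368,163),(198,468),(378,465))];B=[plane(C[9],q(*p),17) for p in((400,161),(575,463))]
print(np.round(A,1),np.round(B,1),"centre8",(A[0]+A[1])/2,"centre9",(B[0]+B[1])/2)
print("tri",tri([(C[8],l(198,468)),(C[9],q(400,465))]))
```

```text
[[ 487.8 -199.5   17. ]
 [ 598.8 -237.2   17. ]
 [ 585.6 -178.1   17. ]] [[ 499.4 -257.    17. ]
 [ 585.3 -178.    17. ]] centre8 [ 543.26690297 -218.35820963   17.        ] centre9 [ 542.33252037 -217.45474016   17.        ]
tri (array([ 595.67547298, -236.18533243,   23.86330399]), [0.3, 0.3])
```

```bash
python3 -m inch '[[0.015,0.022,0,0,0,0,-1],[0.018,0.024,0,0,0,0,-1],[0,0,0.02,0,0,0,-1],[0,0,0.03,0,0,0,-1],[0,0,0.03,0,0,0,-1],[0,0,0.015,0,0,0,-1],[0,0,0,0,0,0,-1],[0,0,0,0,0,0,-1]]'
```

```text
clock: 17.0
eef_pos: [498.9, -226.7, 159.5]
tcp_rot: [3.141, -0.0, -2.935]
contact_force: [-0.2, 0.0, 0.9]
opening: 0.997
grasp_force: 0.0
```

```bash
python3 -m inch '[[0,0,0.012,0,0,0,-1],[0,0,0.012,0,0,0,-1],[0,0,0.004,0,0,0,-1],[0,0,0,0,0,0,-1],[0,0,0,0,0,0,-1]]'; python3 snap.py w10;  python3 -m inch '[[0,0,0,0,0,0,0.2],[0,0,0,0,0,0,1],[0,0,0,0,0,0,1],[0,0,0,0,0,0,1],[0,0,0,0,0,0,1],[0,0,0,0,0,0,1],[0,0,0,0,0,0,1],[0,0,0,0,0,0,1]]' 80
```

```text
clock: 17.5
eef_pos: [498.8, -227.6, 131.0]
tcp_rot: [3.141, -0.0, -2.936]
contact_force: [0.7, -0.4, -0.0]
opening: 0.998
grasp_force: 0.0
17.5 [ 498.833825   -227.57239224  131.00310504] [ 3.14147029e+00 -1.44187778e-04 -2.93570535e+00]
clock: 18.35
eef_pos: [498.9, -227.6, 131.3]
tcp_rot: [-3.141, 0.0, -2.936]
contact_force: [-0.9, 0.4, 5.1]
opening: 0.245
grasp_force: 78.0
```

```bash
python3 -m inch '[[0.0025,0,-0.0043,0,0,0,1],[0.005,0,-0.0087,0,0,0,1],[0.005,0,-0.0087,0,0,0,1],[0,0,0,0,0,0,1]]'; python3 -m inch '[[0.005,0,-0.0087,0,0,0,1],[0.005,0,-0.0087,0,0,0,1],[0.005,0,-0.0087,0,0,0,1],[0.005,0,-0.0087,0,0,0,1],[0.005,0,-0.0087,0,0,0,1],[0,0,0,0,0,0,1]]'
```

```text
clock: 18.75
eef_pos: [486.2, -230.5, 154.1]
tcp_rot: [-3.141, 0.001, -2.936]
contact_force: [-0.5, -0.2, -0.9]
opening: 0.248
grasp_force: 78.2
clock: 19.35
eef_pos: [462.1, -235.6, 197.7]
tcp_rot: [-3.14, 0.001, -2.936]
contact_force: [0.3, -0.9, -1.6]
opening: 0.242
grasp_force: 78.2
```

```bash
python3 -m inch '[[0,0,-0.02,0,0,0,1],[0,0,-0.035,0,0,0,1],[-0.02,0,-0.035,0,0,0,1],[-0.03,0,-0.035,0,0,0,1],[-0.03,0,-0.03,0,0,0,1],[-0.02,0,-0.02,0,0,0,1],[0,0,0,0,0,0,1]]'; python3 -m inch '[[0,0,0,0,-4,0,1],[0,0,0,0,-8,0,1],[0,0,0,0,-8,0,1],[0,0,0,0,-8,0,1],[0,0,0,0,-8,0,1],[0,0,0,0,-8,0,1],[0,0,0,0,-8,0,1],[0,0,0,0,-8,0,1]]';  python3 -m inch '[[0,0,0,0,0,0,1],[0,0,0,0,0,0,1],[0,0,0,0,0,0,1],[0,0,0,0,0,0,1]]'
python3 - <<'E'
import pickle,cv2,numpy as np
from rig import r,eyes
from h import *
s=r.sense();a=eyes.grab_frame("wrist");b=eyes.grab_frame("scene")
R=Ro.from_euler("xyz",s["tcp_rot"]).as_matrix();print(R.round(2).tolist(),s["eef_pos"],np.abs(s["qvel"]).max())
u=R@[.5,0,-.866];print("expected probe axis",u,"shoulder",s["eef_pos"]+R@[0,0,-2]-58*u,"nose",s["eef_pos"]+R@[0,0,-2]-108*u)
cv2.imwrite("pics/e.png",cv2.resize(np.hstack([a["img"],b["img"]]),(800,300),interpolation=cv2.INTER_AREA))
E
```

```text
clock: 20.05
eef_pos: [563.2, -214.5, 373.9]
tcp_rot: [-3.139, 0.005, -2.934]
contact_force: [0.2, -0.9, -0.4]
opening: 0.246
grasp_force: 78.3
clock: 20.85
eef_pos: [573.6, -189.0, 418.2]
tcp_rot: [3.087, 0.932, -3.036]
contact_force: [0.9, -0.5, -1.3]
opening: 0.244
grasp_force: 78.5
clock: 21.25
eef_pos: [575.9, -188.8, 421.2]
tcp_rot: [3.102, 0.933, -3.016]
contact_force: [-0.7, -0.1, -1.2]
opening: 0.245
grasp_force: 78.5
[[-0.59, -0.16, 0.79], [-0.07, 0.99, 0.14], [-0.8, 0.02, -0.59]] [ 575.94235355 -188.75620564  421.22673756] 0.006582448646575681
expected probe axis [-0.98075603 -0.15873198  0.11348028] shoulder [ 631.2432335  -179.8299059   415.83472183] nose [ 680.2810349  -171.89330715  410.16070787]
```

View pics/e.png

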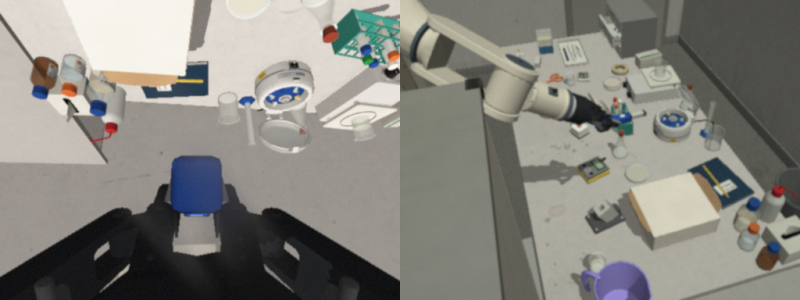

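The probe is held level: the cap is seen end-on at (197,185) in the wrist view, close to where a probe that hasn't slipped would appear. The estimated axis is 83° from vertical, with the nose at about z 410 mm, clear of everything. The bystanders look undisturbed. Handing in.

```bash
python3 -c "
from rig import r
s=r.sense();print(s['clock'],s['grasp_force'],abs(s['qvel']).max());print(r.sign_off())"
```

```text
21.35 78.48254799842834 0.00417859845973383
the job is handed in; nothing more can be done
None
```

The job is handed in at 21.4 s of the 58 s allowed: the button was pressed past its 4 N stop, the stylus is back upright in its stand, and the probe is held still at about 83° from vertical (estimated), over 400 mm above the table; sign-off returned no verdict.

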